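Thread a price-tag holder into the counter rail and shut the keeper

ROBOT

A 7-joint arm with a two-finger parallel gripper is mounted at the origin on the work surface; the furniture and walls round the work are solid. World frame = base frame: x ahead of the robot, y to its left, z up, the work surface at z = 0. Lengths are in mm, angles in rad, forces in N, time in s.
With the tool pointing down it reaches from about 400 to 875 mm from the base axis. Payload 6.5 kg.
Tool frame: the origin (TCP) lies at the very end of the fingers, on their centre line; the grasp point (between the pads) lies 19 mm behind it (arm.pinch_z is the z of the grasp point in the tool frame, in mm); z points along the fingers, y is the line along which they close (so a half turn about z gives the same grasp; the last joint's range is limited). The gripper opens to 85 mm and grips with 20 to 120 N. Pads are 22 mm wide; open, the fingers measure 114 mm over their backs; the gripper's body (76 mm by 85 mm) begins 54 mm behind the grasp point. The pads swing forward as they close: fully open they stand 13 mm farther back than shut.
Start: joints at [1.2, 0.536, -0.004, 1.538, 0.003, 1.067, -0.071], TCP at [195.062, -620.033, 231.29] pointing down, gripper open.
Joint ranges: [-2.7, 2.7], [-0.37, 2.16], [-1.27, 1.26], [0.24, 2.4], [-1.31, 4.45], [0.19, 1.91], [-2.76, 2.76]. Speed limits (rad/s): [2.39, 2.39, 3.14, 3.14, 3.14, 3.14, 3.14].

INTERFACE

Orientations are given as a 3x3 rotation matrix whose columns are the frame's x, y, z axes.
In Python, from rig import arm, solver, monitor, read_camera, models gives the robot as it stands. Calls block until the motion is done:
- arm.move_to(position, orientation): joint-space move of the TCP to a pose.
- arm.servo_line(position, attitude=None, vel=150): straight line of the TCP; attitude=None keeps the orientation; vel is the mean speed in mm/s.
- arm.set_joints(angles): joint-space move.
- arm.command_gripper(opening): finger opening in mm; the grip force is fixed at half the most; returns when the fingers have stopped.
- arm.wait(seconds).
- solver.solve_ik(position, orientation): joint angles nearest the present ones, or None.
- monitor.get_obs(): the state.
- read_camera(name): name is "side" or "top" or "wrist"; returns a dict with "image" (384x512x3 uint8, red, green, blue), "range_z" (384x512 float32, mm along the optical axis (not along the pixel's ray), 0 where there is no reading), "mtx" (3x3 intrinsics, pixels), "position" and "rotation" of the camera in the world; the wrist camera has in their place "tool_from_camera" (4x4, takes a point from camera to tool coordinates, whose origin is the TCP and whose axes are the flange's). Camera axes: x right, y down, z forward; pixel columns grow to the right and rows downward; lengths in mm; the calibration is good to about 2 mm. A picture is of the moment at which its call begins: read the wrist's pose just before it.
A pose or a line that the arm cannot do raises arm.IKError and nothing moves.
- arm.job_done(): hands the job in; it is judged then, once.
Trained networks look in the newest picture that a camera, given by its name, has taken for a name from the list of things; names that differ only in an ending like _2 or _b are one class to them, and where a whole thing is asked for, a point or a joint stands for the part that bears it (a point fixed in the world has none). Each returns a list of dicts, best first, with "p" (0 to 1); they miss things now and then, are a little off and sometimes report something else, mostly with a low value. They report only what shows in the picture. A call takes as long as a camera call.
- models.boxes_of(query, camera): "at" ([column, row] in pixels, amid what is visible of it).
- models.silhouettes(query, camera): "region" (384x512 bool, what is visible of it) and "at" ([column, row] in pixels, amid what is visible of it).
The state is a dict: "time_s": time; "joints": joint angles; "qd": joint speeds; "joint_efforts": joint torques, N m; "eef_pos": TCP position; "orientation": TCP orientation; "ft_force": force on the tool from outside, world axes, zero at the start; "moment": the same for the moment, N m; "opening": finger opening in mm; "gripper_force": force on a finger pad.
Only numpy, scipy, OpenCV 4.12 (cv2) and the standard library are available. Lean on these libraries where they do the work, as an engineer would, in place of code of your own. Each camera call takes 0.05 s, during which the arm holds its last target. There are 200 camera calls.

TASK

The price-tag holder waiting on the small stand belongs on the counter's display rail: carry it to the open end of the rail, thread its runner into the channel there and slide it along until it touches the holder already hanging in the rail. That one is only lightly clamped, so stop by feel and do not shove it out of its place. Then slide the keeper fully across the open end so nothing can come out, and leave the other things on the counter alone.

Things in the scene. Friction and masses are not known exactly. Their poses are not given: they have to be found in the camera images.
- holder: Loose price-tag holder, 0.15 kg, upright in the stand's trough. Origin: middle of the runner's underside; y along runner, z up, -x to its card plate. Runner 20 wide (x), 60 long, ends round (radius 10), z 0 to 8; neck 6 thick, 36 long, z 7 to 23; arm 16 wide, z 17 to 21, goes to the card plate in front: x -30 to -27, 54 wide, z -70 to 21.
- holder_tab (a point): Middle of the holder's grip tab, 42 above the holder's origin. The tab is 10 thick (x), 26 long (y), 40 high (z 22 to 62 from the holder's origin). Grip it from above across the 10 mm; keep the fingertips above the arm (above z 24). In the stand, lift it straight up; its card plate reaches 70 below the runner, so clear the stand before moving sideways.
- rail: Fixed display rail on posts. Origin on the counter under its middle; y along the rail to the open end, -x the front, z up. C channel, y -150 to 150, floor at z 130, inside 22.4 wide, 11 high; slot on top 8.4 wide between lips (tops z 144); outside 28.4 wide; capped at y -150. A fitted holder has its origin at x 0, z 130, its y along the rail's y, card plate to -x. Base 80 x 260 x 10.
- rail_mouth (a point): Middle of the channel floor at the rail's open end: rail (0, 150, 130). The keeper's track crosses beyond it at rail y 148 to 164, x -18 to 76, top z 120 (z 126 at its end stop, x 74 to 78), so a holder entering level passes above it with its card plate in front of it.
- hung_holder: The holder already in the rail, same shape, origin and axes, plus a steel thumbscrew on the back of its tab (to x +18, z 33 to 47). It stands at rail y -90 to -30, held by friction only: it slides if pushed with more than about 12 N. The two runners touch when the origins are 60 apart.
- keeper (a joint): Sliding keeper at the rail's open end, m: 0 fully aside (behind, rail +x), 0.050 fully across the mouth, at its end stop; it moves towards the rail's -x. Starts at 0 to 0.008. Stays where it is left; friction about 4 N.
- keeper_knob (a point): Middle of the top of the keeper's black knob, 14 (rail x) x 10 (rail y) x 26 high, on a steel plate 26 (x) x 4 (y) whose top is 21 below this point. With the keeper at 0 it lies at rail (50, 156, 179); at 0.050 at rail (0, 156, 179). It is best pinched across its 10 mm.
- stand: The fixed small stand with an open trough on a post, 70 x 70 base; origin on the counter under its centre, trough floor at z 130, trough along y, 60 long, walls to z 139, 1 mm beside the runner.
- tape_ring: Bystander: tape roll lying flat, 86 across, 24 high; leave alone. Origin under its centre.
- coins: Bystander: upright paper coin roll, 24 across, 53 high; leave alone. Origin under its centre.

How it is judged:
By the outcome, as a careful person would: the job done as asked, in the order asked, and still so for the second after the job is handed in, with the robot touching nothing.
It also fails if it takes over 54 s, if anything falls off the work surface, if the arm or the gripper's body presses on something with over 40 N, if the wrist force passes 120 N, or if a joint passes its speed limit or range.

## Working session

There is one attempt and no reset: what is moved stays moved. The work goes in short steps, each a Python script; the robot and the scene stay as the last script left them, time stands still between calls to the robot, and variables do not carry over. Pictures are saved under pics/ and viewed, at most 10 in all, crops included, and the job is handed in when it is done.

```bash
ls; mkdir -p pics; python3 - <<'E'
from rig import arm, solver, monitor, read_camera, models
import cv2, numpy as np
ims=[]
for c in ["side","top"]:
    r=read_camera(c); np.savez(f"{c}.npz",**r)
    cv2.imwrite(f"pics/{c}0.png",r["image"][:,:,::-1])
    print(c,r["position"],r["rotation"].round(3).tolist(),r["mtx"].tolist())
    for q in ["holder","holder_tab","rail","hung_holder","keeper","keeper_knob","stand","tape_ring","coins"]:
        for d in models.silhouettes(q,c)[:2]:
            m=d["region"]; z=r["range_z"]; m=m&(z>0)
            v,u=np.nonzero(m); zz=z[m]
            P=np.c_[u,v,np.ones(len(u))]@np.linalg.inv(r["mtx"]).T*zz[:,None]@r["rotation"].T+r["position"]
            if len(P): print(q,round(d["p"],2),np.round(d["at"]),len(P),np.percentile(P,[2,50,98],axis=0).round().tolist())
o=monitor.get_obs();print(o)
E
```

```text
pics
rig.py
side [ 787.16791381 -502.07830957 1178.21436818] [[0.849, 0.449, -0.278], [0.528, -0.723, 0.446], [-0.0, -0.525, -0.851]] [[469.9519392349522, 0.0, 245.14383873309492], [0.0, 469.9519392349522, 194.87179675236032], [0.0, 0.0, 1.0]]
holder 0.65 [294. 135.] 374 [[410.0, 258.0, 2.0], [465.0, 281.0, 140.0], [486.0, 365.0, 193.0]]
holder 0.16 [286. 201.] 119 [[524.0, 78.0, 45.0], [547.0, 82.0, 145.0], [558.0, 145.0, 181.0]]
holder_tab 0.69 [294. 136.] 391 [[401.0, 258.0, 3.0], [465.0, 281.0, 140.0], [486.0, 354.0, 193.0]]
rail 0.62 [241. 246.] 4148 [[456.0, -208.0, 4.0], [494.0, -73.0, 72.0], [555.0, 86.0, 177.0]]
hung_holder 0.88 [222. 243.] 308 [[452.0, -129.0, 110.0], [480.0, -110.0, 150.0], [497.0, -78.0, 194.0]]
keeper 0.61 [226. 242.] 223 [[455.0, -122.0, 115.0], [482.0, -108.0, 157.0], [497.0, -78.0, 194.0]]
keeper 0.56 [288. 198.] 116 [[534.0, 78.0, 123.0], [547.0, 82.0, 148.0], [558.0, 87.0, 181.0]]
keeper_knob 0.68 [287. 200.] 124 [[534.0, 78.0, 121.0], [547.0, 82.0, 149.0], [558.0, 90.0, 181.0]]
stand 0.64 [298. 164.] 579 [[440.0, 250.0, 5.0], [481.0, 276.0, 14.0], 
[... 1769 characters left out ...]
e-05,  6.64076494e-04, -6.21811199e-06,  1.47110621e-03,
       -6.26819026e-04,  1.27205468e-03,  5.67002759e-04]), 'joint_efforts': array([ 5.72974077e-04, -5.83334327e+01,  1.04778081e+00, -2.59441996e+01,
        1.24641100e-02,  1.69576640e-03, -2.38880062e-07]), 'eef_pos': array([ 195.05728659, -620.02025516,  231.26858713]), 'orientation': array([[ 9.53908553e-01,  3.00097436e-01, -3.46956540e-05],
       [ 3.00097437e-01, -9.53908553e-01,  2.47775839e-05],
       [-2.56607917e-05, -3.40476261e-05, -9.99999999e-01]]), 'ft_force': array([-1.09954937,  0.73938597,  0.82766628]), 'moment': array([-0.06077203,  0.0587197 , -0.00340239]), 'gripper_force': 0.0, 'opening': 85.49769204759005}
```

```bash
cat > h.py <<'E'
from rig import arm, solver, monitor, read_camera, models
import cv2, numpy as np
def cloud(r, T=None):
    z=r["range_z"]; v,u=np.indices(z.shape)
    P=np.stack([u,v,np.ones_like(u)],-1)@np.linalg.inv(r["mtx"]).T*z[...,None]
    R,t=(r["rotation"],r["position"]) if T is None else (T[:3,:3],T[:3,3])
    P=P@R.T+t; P[z<=0]=np.nan
    return P
def wrist():
    o=monitor.get_obs(); W=np.eye(4); W[:3,:3]=o["orientation"]; W[:3,3]=o["eef_pos"]
    r=read_camera("wrist"); T=W@r["tool_from_camera"]
    return r,T,cloud(r,T)
def rect(P):
    (c,s,a)=cv2.minAreaRect(P[:,:2].astype(np.float32)); return np.round(c,1),np.round(s,1),round(a,2)
E
python3 - <<'E'
import numpy as np,cv2
from h import cloud,rect
a=cv2.imread("pics/top0.png")[100:270,100:440]; b=cv2.imread("pics/side0.png")[90:340,140:380]
cv2.imwrite("pics/c.png",np.vstack([cv2.resize(a,(600,300)),cv2.resize(b,(600,300))]))
for c in ["side","top"]:
    P=cloud(dict(np.load(c+".npz"))).reshape(-1,3)
    for n,lo,hi,box in [("holder tab",184,200,(420,520,240,330)),("hung tab",184,200,(420,540,-200,50)),("knob",172,190,(500,600,50,120)),("rail lip",138,149,(440,540,-260,120)),("base",7,14,(400,600,-260,120)),("standbase",7,20,(400,600,240,330))]:
        m=(P[:,2]>lo)&(P[:,2]<hi)&(P[:,0]>box[0])&(P[:,0]<box[1])&(P[:,1]>box[2])&(P[:,1]<box[3])
        if m.sum()>3: print(c,n,m.sum(),P[m].mean(0).round(1),P[m,2].max().round(1),rect(P[m]))
E
```

```text
side holder tab 39 [474.3 282.6 190.6] 195.8 (array([475.1, 283.6]), array([25.7, 11.6]), 66.33)
side hung tab 54 [ 485.2 -106.7  190.8] 196.2 (array([ 484.6, -106.1]), array([26.3, 10.6]), 86.22)
side knob 25 [546.4  83.6 177.7] 181.9 (array([546.1,  85. ]), array([13.3, 12.4]), 1.6)
side rail lip 1018 [487.4 -77.9 143.6] 149.0 (array([485.7, -64.4]), array([311.4,  55.1]), 80.04)
side base 1544 [498.1 -73.6  10.2] 14.0 (array([490.1, -63.8]), array([165.4, 365.6]), 2.42)
side standbase 282 [480.  277.2  10.6] 19.4 (array([503.8, 272.7]), array([ 70.5, 165.2]), 68.2)
top holder tab 71 [473.4 284.3 192.7] 196.1 (array([473.7, 284.9]), array([25.8,  9.8]), 70.93)
top hung tab 72 [ 482.8 -104.5  191.8] 195.7 (array([ 483.4, -104.6]), array([24.5, 10.2]), 83.96)
top knob 35 [544.9  84.3 179.1] 183.5 (array([545.6,  84.4]), array([ 9.1, 13.7]), 79.28)
top rail lip 1389 [486.2 -67.7 144.9] 149.0 (array([483.4, -63.5]), array([312.4,  52.8]), 81.17)
top base 1426 [469.4 -54.   11.1] 14.0 (array([476.1, -48.1]), array([294.7, 180.4]), 83.68)
top standbase 518 [472.1 278.3  11.4] 19.7 (array([495.4, 292.7]), array([ 98.2, 108.3]), 73.02)
```

View pics/c.png

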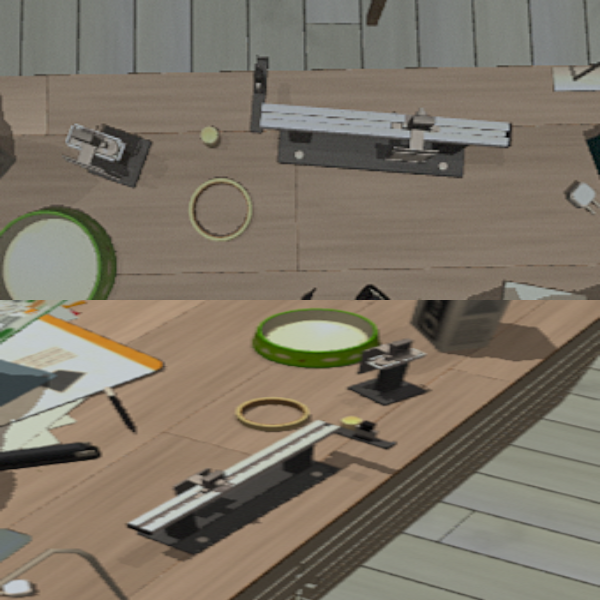

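```bash
python3 - <<'E'
from h import *
print(read_camera("wrist")["tool_from_camera"].round(3))
print(read_camera("wrist")["mtx"])
E
cat >> h.py <<'E'
def Rt(deg):  # tool down, tool x along heading deg
    a=np.radians(deg); c,s=np.cos(a),np.sin(a)
    return np.array([[c,s,0],[s,-c,0],[0,0,-1.]])
def sel(P,lo,hi,b):
    P=P.reshape(-1,3)
    with np.errstate(invalid="ignore"):
        return P[(P[:,2]>lo)&(P[:,2]<hi)&(P[:,0]>b[0])&(P[:,0]<b[1])&(P[:,1]>b[2])&(P[:,1]<b[3])]
E
python3 - <<'E'
from h import *
t0=monitor.get_obs()["time_s"]
for n,p,a in [("rail",(495,30,270),84.5),("hold",(473.5,284,300),70)]:
    arm.move_to(np.array(p,float),Rt(a)); arm.wait(0.3)
    r,T,P=wrist(); o=monitor.get_obs(); print(n,o["time_s"],o["eef_pos"].round(1),o["ft_force"].round(2))
    np.savez(f"w_{n}.npz",im=r["image"],P=P,T=T,mtx=r["mtx"],rz=r["range_z"])
    cv2.imwrite(f"pics/w_{n}.png",r["image"][:,:,::-1])
a=np.hstack([cv2.imread(f"pics/w_{n}.png") for n in("rail","hold")]); cv2.imwrite("pics/w2.png",cv2.resize(a,(800,300)))
P=np.load("w_rail.npz")["P"]
for n,lo,hi,b in [("lip",139,149,(450,530,-150,82)),("knob",173,186,(510,600,50,120)),("hung",187,198,(450,530,-160,-50))]:
    Q=sel(P,lo,hi,b); 
    if len(Q)>3: print(n,len(Q),Q.mean(0).round(1),Q[:,2].std().round(2),rect(Q))
P=np.load("w_hold.npz")["P"]
Q=sel(P,187,198,(430,520,240,330)); print(len(Q),Q.mean(0).round(1),Q[:,2].std().round(2),rect(Q))
E
```

```text
rail 3.9917 [495.   29.9 270. ] [-0.14 -0.06 -0.22]
hold 5.35 [473.8 283.2 299.9] [-0.5   0.86  0.57]
lip 4585 [491.6 -13.2 142.7] 1.23 (array([482.9, -28.9]), array([223.3,  44.1]), 84.08)
knob 267 [544.6  83.5 177.2] 1.0 (array([544.9,  83.5]), array([ 9.3, 13.7]), 84.33)
hung 85 [483.9 -94.9 189.5] 1.13 (array([484. , -95.3]), array([7.2, 8.5]), 84.51)
375 [473.6 285.8 190.1] 0.9 (array([473.3, 285.3]), array([25.4, 10. ]), 69.97)
```

View pics/w2.png

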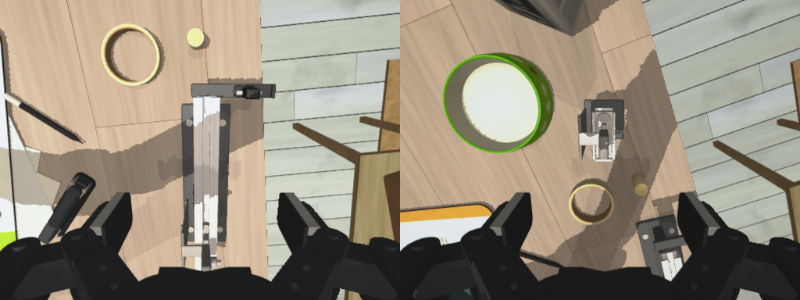

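```bash
python3 - <<'E'
from h import *
P=np.load("w_rail.npz")["P"]
Q=sel(P,138,149,(450,530,-80,110))
d=84.3;off=None
for it in range(4):
    a=np.radians(d); yv=np.array([np.cos(a),np.sin(a)]); xv=np.array([yv[1],-yv[0]])
    X=(Q[:,:2]-[500,82])@xv; Y=(Q[:,:2]-[500,82])@yv
    if off is None: off=np.median(X)
    k=abs(X-off)<19; ys=[];L=[];R=[]
    for y in range(-150,-8,5):
        m=k&(Y>=y)&(Y<y+5)
        if m.sum()>20: ys.append(y+2.5);L.append(np.percentile(X[m],1.5));R.append(np.percentile(X[m],98.5))
    C=(np.array(L)+R)/2; pf=np.polyfit(ys,C,1); off=pf[1]; print(d,pf,np.median(np.array(R)-L),(C-np.polyval(pf,ys)).std()); d-=np.degrees(pf[0])
m=abs(X-off)<12; Yt=Y[m]; print("mouth end Y",np.percentile(Yt,[97,99,99.8,100]))
print("mouth xy",np.array([500,82])+off*xv, "z",np.median(Q[m&(Y<-10)][:,2]))
K=sel(P,173,186,(510,600,50,120))[:,:2]; k=np.array(rect(K)[0])-[500,82]; print("knob in rail",k@xv-off,k@yv)
H=np.load("w_hold.npz")["P"]
for lo,hi in [(187,198),(146,156),(125,141)]:
    h=sel(H,lo,hi,(420,520,240,330)); print(lo,len(h),rect(h),np.median(h[:,2]))
E
```

```text
84.3 [0.00275996 2.09162339] 27.49742873377682 0.1947553356864609
84.14186622303926 [1.55675309e-05 2.09334635e+00] 27.484565550425295 0.19452396581356082
84.14097426922123 [8.99087286e-08 2.09335361e+00] 27.484577029368232 0.1945233139889882
84.14096911783054 [5.19258813e-10 2.09335366e+00] 27.484577095644383 0.1945233102262923
mouth end Y [-3.84192699 -1.3633121  -0.04447043  0.142855  ]
mouth xy [502.08241811  81.78630784] z 142.50172457268718
knob in rail 42.41896974929234 6.075612324635205
187 375 (array([473.3, 285.3]), array([25.4, 10. ]), 69.97) 190.20174265665233
146 608 (array([461.2, 289.4]), array([53.7, 34.5]), 69.83) 149.55542843916874
125 1280 (array([464.7, 288.5]), array([69.3, 46.4]), 69.37) 136.26600556653358
```

```bash
python3 - <<'E'
from h import *
R=Rt(69.9)
arm.command_gripper(45)
arm.servo_line(np.array([473.4,285.5,200.]),R,vel=150)
arm.servo_line(np.array([473.4,285.5,159.]),R,vel=70)
o=monitor.get_obs();print(o["time_s"],o["eef_pos"].round(1),o["ft_force"].round(1))
arm.command_gripper(0); o=monitor.get_obs();print(o["time_s"],o["eef_pos"].round(1),o["ft_force"].round(1),o["opening"],o["gripper_force"],o["moment"].round(2))
arm.servo_line(np.array([473.4,285.5,262.]),R,vel=100)
arm.wait(.3);o=monitor.get_obs();print(o["time_s"],o["eef_pos"].round(1),o["ft_force"].round(1),o["opening"],o["moment"].round(2))
a=np.radians(84.14); yv=np.array([np.cos(a),np.sin(a)])
p=np.array([502.1,81.8])+yv*58
arm.move_to(np.r_[p,262.],Rt(84.14))
arm.servo_line(np.r_[p,185.],Rt(84.14),vel=80); arm.wait(.3)
r,T,P=wrist();o=monitor.get_obs();print(o["time_s"],o["eef_pos"].round(1),o["ft_force"].round(1),o["opening"],o["moment"].round(2))
np.savez("w_held.npz",im=r["image"],P=P,T=T)
cv2.imwrite("pics/held.png",r["image"][:,:,::-1])
E
```

```text
7.375 [473.4 285.7 159.1] [0.5 0.5 1.1]
7.7833 [473.8 285.7 159.5] [ 0.1 -0.1  3.2] 9.000110722317613 59.02384400367737 [-0.06  0.    0.  ]
9.2667 [473.3 285.5 261.7] [ 0.2  0.5 -1.1] 9.312556064903461 [ 0.03 -0.04  0.02]
11.375 [508.1 139.5 185.2] [-0.6 -0.  -1.8] 9.15682374617933 [ 0.02 -0.    0.03]
```

View pics/held.png

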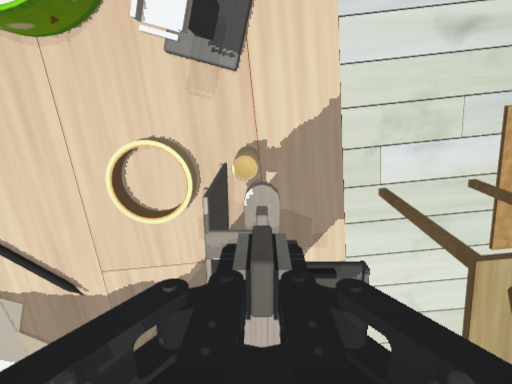

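```bash
python3 - <<'E'
from h import *
d=np.load("w_held.npz");P=d["P"]
a=np.radians(84.14); yv=np.array([np.cos(a),np.sin(a)]); xv=np.array([yv[1],-yv[0]])
c=np.array([508.1,139.5])
U=P[...,:2]-c; X=U@xv; Y=U@yv; Z=P[...,2]
for v in (190,195,200,205,210,215,220,225):
    m=(abs(X[v])<16)&(Z[v]>145)&(Z[v]<178); i=np.nonzero(m)[0]
    if len(i): print(v,i.min(),i.max(),"X",X[v][i].min().round(1),X[v][i].max().round(1),"Y",np.median(Y[v][i]).round(1),"Z",np.median(Z[v][i]).round(1))
m=(Z>162.5)&(Z<167)&(abs(X)<14)&(Y>5)
m2=(Z>158)&(Z<168)&(abs(X)<14)&(Y>12); 
print("runner top",m2.sum(),np.median(Z[m2]),rect(np.c_[X[m2],Y[m2]]),Y[m2].max())
pl=(Z>120)&(Z<185)&(X<-20)&(X>-36)&(abs(Y)<40); print("plate",X[pl].min(),X[pl].max(),Y[pl].min(),Y[pl].max(),Z[pl].max(),np.polyfit(Y[pl],X[pl],1))
tab=(Z>165)&(Z<225)&(abs(X)<8)&(Y>9)&(Y<16);print("tab",tab.sum(),np.median(X[tab]) if tab.any() else 0)
E
```

```text
190 246 277 X -8.5 8.7 Y 25.4 Z 162.2
195 245 278 X -8.9 9.0 Y 22.6 Z 162.2
200 244 279 X -9.4 9.6 Y 19.7 Z 162.1
205 244 279 X -9.5 9.7 Y 16.9 Z 162.3
210 244 279 X -9.5 9.7 Y 14.2 Z 162.8
215 244 279 X -9.6 9.8 Y 11.4 Z 162.9
220 244 279 X -9.7 9.8 Y 8.3 Z 162.8
225 244 279 X -9.7 9.8 Y 5.1 Z 162.1
runner top 930 162.23747263278597 (array([ 0.1, 20.5]), array([19.3, 16.9]), 0.02) 28.9361909586986
plate -32.26611344862225 -20.0010841049745 -24.458199465047695 26.35470641481875 177.33120873545133 [ -0.03226171 -26.61284639]
tab 1719 -0.10858907777994008
```

```bash
cat >> h.py <<'E'
a_=np.radians(84.14); yv=np.array([np.cos(a_),np.sin(a_)]); xv=np.array([yv[1],-yv[0]]); mouth=np.array([502.1,81.8]); RR=Rt(84.14)
def railF():
    o=monitor.get_obs(); f=o["ft_force"]; e=o["eef_pos"]; u=e[:2]-mouth
    return o["time_s"],np.array([u@xv,u@yv+150,e[2]]),np.array([f[:2]@xv,f[:2]@yv,f[2]])
def go(x,y,z,vel): arm.servo_line(np.r_[mouth+x*xv+(y-150)*yv,z],RR,vel=vel)
E
python3 - <<'E'
from h import *
np.set_printoptions(precision=1,suppress=True)
go(0,208,160.6,60); arm.wait(.2); t,e,f0=railF(); print(t,e,f0)
z=160.6+(160.8-e[2]); y=208
while y>120:
    y-=4 if y<192 else 8
    go(0,y,z,40); t,e,f=railF(); f=f-f0; print(round(t,2),y,e,f)
    if abs(f).max()>5: print("STOP"); break
E
```

```text
12.1333 [  0.2 208.2 160.9] [-0.1 -0.4 -2.4]
12.48 200 [  0.1 199.4 160.5] [-0.2  0.9 -0.8]
12.83 192 [  0.  191.6 160.4] [0.3 0.  0.6]
13.18 184 [  0.  183.6 160.5] [0.1 0.5 0.3]
13.43 180 [  0.  179.7 160.5] [ 0.   0.4 -0.1]
13.68 176 [  0.  175.6 160.4] [0.3 0.1 0.2]
13.93 172 [  0.  171.6 160.4] [-0.1  0.1  0.1]
14.18 168 [ -0.  167.6 160.4] [-0.3  0.1  0.7]
14.43 164 [  0.  163.6 160.4] [-0.5  0.1  0.5]
14.68 160 [  0.  159.6 160.5] [0.7 0.3 0.7]
14.93 156 [  0.  155.6 160.4] [-0.5  0.6 -0.4]
15.18 152 [  0.  151.6 160.5] [ 0.2  0.6 -0.2]
15.43 148 [  0.  147.6 160.4] [-0.2 -0.4  0.5]
15.68 144 [  0.  143.6 160.4] [-0.3  0.1  0.5]
15.93 140 [  0.  139.6 160.5] [-0.1  1.2  0.1]
16.18 136 [  0.  135.6 160.4] [0.  0.4 0.3]
16.43 132 [  0.  131.6 160.4] [-0.9  0.3 -0.1]
16.68 128 [  0.  127.6 160.5] [ 0.4 -0.5  0.8]
16.93 124 [  0.  123.6 160.5] [-1.  -0.1  1.5]
17.18 120 [  0.  119.6 160.5] [ 1.  -0.2  0.7]
```

```bash
python3 - <<'E'
from h import *
np.set_printoptions(precision=1,suppress=True)
z=160.6
def step(y,v):
    go(0,y,z,v); t,e,f=railF(); f=f-f0; print(round(t,2),y,e,f,end=""); 
    bad=abs(f).max()>2.2
    if bad:
        arm.wait(.05); f=railF()[2]-f0; print(" again",f,end="")
    print(); return bad and abs(f).max()>2.2
f0=np.array([0,-.2,-2.2]); y=120; hit=False
while y>40 and not hit: y-=8; hit=step(y,50)
while y>10 and not hit: y-=.7; hit=step(y,10)
print("hit",hit,y)
E
```

```text
17.49 112 [  0.  111.4 160.5] [ 0.6  0.2 -0.3]
17.8 104 [  0.  103.5 160.6] [-1.   1.5  0.7]
18.11 96 [  0.   95.5 160.5] [ 0.4  0.3 -0.2]
18.42 88 [ -0.   87.5 160.5] [-0.4  0.9  0.2]
18.73 80 [ -0.   79.5 160.5] [-0.4  0.1  0.6]
19.03 72 [  0.   71.5 160.6] [-0.1  0.2  0.6]
19.34 64 [ -0.   63.5 160.6] [0.3 1.3 0.5]
19.65 56 [ -0.   55.5 160.5] [-0.7  0.1  0.6]
19.96 48 [  0.   47.5 160.6] [1.3 0.7 0. ]
20.27 40 [ -0.   39.5 160.5] [ 0.5 -0.3 -0.2]
20.52 39.3 [ -0.   39.4 160.6] [-0.9  0.1  0.3]
20.77 38.599999999999994 [ -0.   38.6 160.6] [0.3 0.6 0.5]
21.02 37.89999999999999 [ -0.   37.9 160.6] [ 0.3 -0.1 -0. ]
21.27 37.19999999999999 [ -0.   37.1 160.6] [-0.5 -0.4 -0.5]
21.52 36.499999999999986 [  0.   36.4 160.6] [ 0.1  0.4 -0.1]
21.77 35.79999999999998 [  0.   35.7 160.6] [-0.6  0.7  0.4]
22.02 35.09999999999998 [ -0.   35.  160.6] [-0.2  0.1  0.4]
22.27 34.39999999999998 [  0.   34.3 160.6] [-0.2 -0.3  0.3]
22.52 33.699999999999974 [ -0.   33.7 160.6] [0.3 0.7 1.8]
22.77 32.99999999999997 [ -0.   32.9 160.6] [-0.4 -0.3  0.5]
23.02 32.29999999999997 [ -0.   32.2 160.6] [-0.6 -
[... 320 characters left out ...]
99999999999973 [ -0.   28.  160.6] [0.4 0.6 0.5]
24.77 27.399999999999974 [  0.   27.4 160.6] [ 0.5  0.1 -0.4]
25.02 26.699999999999974 [  0.   26.6 160.6] [1.2 0.7 0.6]
25.27 25.999999999999975 [  0.   26.  160.6] [ 0.2 -0.1  0.6]
25.52 25.299999999999976 [ -0.   25.2 160.6] [0.2 0.8 0.8]
25.77 24.599999999999977 [ -0.   24.6 160.6] [-0.1  0.1  0.1]
26.02 23.899999999999977 [ -0.   23.8 160.6] [0.6 0.1 0.4]
26.27 23.199999999999978 [ -0.   23.1 160.6] [-0.6  0.7 -0.2]
26.52 22.49999999999998 [  0.   22.4 160.6] [ 0.3 -0.2  0.5]
26.77 21.79999999999998 [  0.   21.9 160.6] [-0.3  0.8  0.5]
27.02 21.09999999999998 [  0.   21.7 160.7] [0.8 3.  1.3] again [0.5 2.9 1.6]
hit True 21.09999999999998
```

```bash
python3 - <<'E'
from h import *
np.set_printoptions(precision=1,suppress=True)
go(0,21.3,159.9,10); print(railF())
arm.command_gripper(40); print(railF())
go(0,21.5,240,140)
k=mouth+42.4*xv+6*yv
arm.move_to(np.r_[k,240.],Rt(174.14)); arm.wait(.2)
r,T,P=wrist(); print(railF(),monitor.get_obs()["joints"])
cv2.imwrite("pics/k.png",r["image"][:,:,::-1]); np.savez("w_k.npz",P=P)
Q=sel(P,172,186,(510,600,50,120)); 
if len(Q)>3: c=np.array(rect(Q)[0])-mouth; print("knob",len(Q),c@xv,c@yv+150,rect(Q))
r=read_camera("top"); P=cloud(r)
Q=sel(P,184,200,(430,540,-200,70)); Y=(Q[:,:2]-mouth)@yv+150; X=(Q[:,:2]-mouth)@xv
for m in (Y<-10,Y>0):
    if m.any(): print("tabs",m.sum(),np.median(X[m]),Y[m].min(),Y[m].max(),Q[m,2].max())
cv2.imwrite("pics/t2.png",cv2.resize(r["image"][100:270,180:440,::-1],(780,510)))
E
```

```text
(27.3167, array([  0.2,  21.7, 160. ]), array([ 0.5,  3.4, -0.7]))
(27.7167, array([  0. ,  20.9, 159.9]), array([0.1, 0.3, 0.1]))
(29.7333, array([ 42.4, 155.4, 240. ]), array([ 0. , -0.3, -0.2])) [ 0.5  0.6 -1.1  1.8  0.6  1.1  0.8]
knob 298 42.34413670686178 155.65279457884282 (array([544.8,  83.1]), array([ 9.7, 14. ]), 84.15)
```

View pics/k.png

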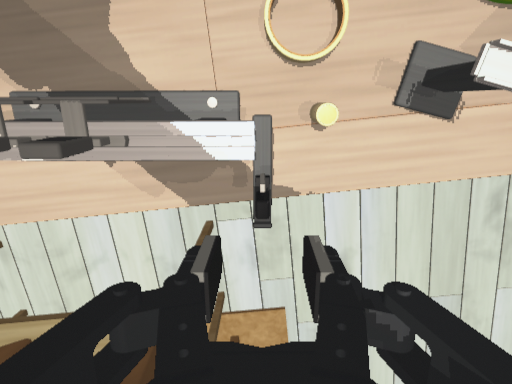

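```bash
cat >> h.py <<'E'
RK=Rt(174.14)
def gok(x,y,z,vel): arm.servo_line(np.r_[mouth+x*xv+(y-150)*yv,z],RK,vel=vel)
E
python3 - <<'E'
from h import *
np.set_printoptions(precision=1,suppress=True)
gok(42.4,155.9,153,100); print(railF())
arm.command_gripper(0); t,e,f0=railF(); print(t,e,f0,monitor.get_obs()["opening"])
x=42.4
while x>-4:
    d=6 if x>8 else 1
    x-=d; gok(x,155.9,153,40 if d>1 else 12); t,e,f=railF(); f=f-f0; print(round(t,2),x,e,f)
    if abs(f).max()>14: print("STOP"); break
print(monitor.get_obs()["joints"],monitor.get_obs()["opening"])
E
```

```text
(30.8, array([ 42.8, 156.2, 153.6]), array([ 0.1,  0.6, -0.4]))
31.175 [ 42.8 155.7 153.7] [-0.3 -2.   6.7] 8.590850262303128
31.48 36.4 [ 37.4 155.6 153.7] [3.5 0.2 0. ]
31.77 30.4 [ 31.3 155.6 153.6] [ 3.4 -0.4  0.5]
32.08 24.4 [ 25.3 155.6 153.6] [ 2.8 -0.9  0.8]
32.38 18.4 [ 19.2 155.6 153.6] [ 3.4 -1.   1.5]
32.67 12.399999999999999 [ 13.2 155.6 153.6] [ 3.3 -1.4  0.6]
32.98 6.399999999999999 [  7.3 155.6 153.7] [ 2.6 -1.7  0.6]
33.23 5.399999999999999 [  6.6 155.6 153.6] [ 4.8 -1.6 -0.6]
33.48 4.399999999999999 [  5.7 155.6 153.6] [ 4.1 -0.6 -0.9]
33.73 3.3999999999999986 [  4.7 155.6 153.7] [ 4.6 -0.7 -1. ]
33.98 2.3999999999999986 [  3.7 155.5 153.7] [ 2.6 -0.8  0.5]
34.23 1.3999999999999986 [  2.7 155.6 153.7] [ 4.2 -1.1 -0. ]
34.48 0.3999999999999986 [  1.7 155.6 153.6] [ 4.7 -1.7 -0.8]
34.73 -0.6000000000000014 [  0.7 155.6 153.6] [ 4.5 -0.8  0.3]
34.98 -1.6000000000000014 [ -0.1 155.6 153.7] [ 4.6 -2.  -1.1]
35.23 -2.6000000000000014 [ -0.2 155.6 153.7] [ 7.8 -0.6 -4.9]
35.48 -3.6000000000000014 [ -0.3 155.5 153.7] [11.2  0.3 -7.9]
35.73 -4.600000000000001 [ -0.3 155.5 153.7] [ 14.4   0.6 -10.5]
STOP
[ 0.5  0.6 -1.   1.9  0.7  0.9  0.6] 8.460230296517857
```

```bash
python3 - <<'E'
from h import *
np.set_printoptions(precision=1,suppress=True)
gok(-1.6,155.8,153.2,20); print(railF())
arm.command_gripper(32); print(railF())
gok(-.5,155.8,250,140)
arm.move_to(np.r_[mouth+20*xv-20*yv,310],RR)
arm.wait(.2); r,T,P=wrist(); print(railF())
cv2.imwrite("pics/f.png",r["image"][:,:,::-1])
for n,PP in (("wrist",P),("side",cloud(read_camera("side"))),("top",cloud(read_camera("top")))):
    for lo,hi in ((173,183.5),(184,200)):
        Q=sel(PP,lo,hi,(440,560,-200,120)); Y=(Q[:,:2]-mouth)@yv+150; X=(Q[:,:2]-mouth)@xv
        for m in ((Y<-8)&(X<20),(Y>0)&(Y<60),Y>140):
            if m.sum()>8: print(n,lo,m.sum(),np.median(X[m]).round(1),np.median(Y[m]).round(1),np.percentile(Y[m],[2,98]),Q[m,2].mean())
E
```

```text
(36.025, array([ -0.1, 155.6, 153.7]), array([ 5.5, -3.3,  3.5]))
(36.375, array([ -2.5, 156. , 152.8]), array([-0.3, -0.6, -0.2]))
(38.6417, array([ 19.8, 130. , 309.7]), array([-0.2,  0.1, -0. ]))
wrist 173 132 4.5 -27.8 [-42.7 -25. ] 176.71355333099734
wrist 173 87 1.7 33.7 [11.6 34.8] 177.81206691288182
wrist 173 189 0.1 156.6 [151.3 161. ] 177.03266345155134
wrist 184 81 0.8 -26.6 [-31.  -25.2] 188.35270396529936
wrist 184 279 0.0 23.7 [10.1 34.3] 189.72320868375533
side 173 33 6.9 -39.4 [-51.5 -29.5] 177.26082751147467
side 173 18 5.6 17.9 [ 9.2 33.3] 178.38403247726217
side 173 23 2.5 156.6 [151.9 161.9] 177.57485195717177
side 184 51 2.3 -38.5 [-51.2 -26. ] 191.0587384655583
side 184 48 2.0 20.7 [ 9.2 34.1] 190.87853891067883
top 173 18 -3.4 156.6 [151.8 161.2] 179.1307856100449
```

View pics/f.png

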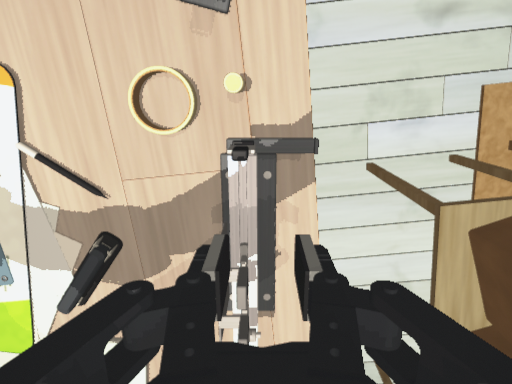

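```bash
python3 - <<'E'
from h import *
go(0,-8,300,150); arm.wait(.2); r,T,P=wrist(); print(railF()[0])
cv2.imwrite("pics/g.png",cv2.resize(r["image"][110:310,160:360,::-1],(600,600),interpolation=cv2.INTER_CUBIC))
U=P[...,:2]-mouth; X=U@xv; Y=U@yv+150; Z=P[...,2]
for n,zl,zh,xl,xh in (("tab",187,195,-4,4),("plate",144,155,-31,-26),("arm",144,155,-24,-8),("runner",133,141,-3.,3.)):
    m=(Z>zl)&(Z<zh)&(X>xl)&(X<xh)&(Y>-80)&(Y<70)
    y=np.sort(Y[m]); 
    if len(y)<5: continue
    i=np.nonzero(np.diff(y)>2.5)[0]
    print(n,len(y),y[0].round(1),[(y[j].round(1),y[j+1].round(1)) for j in i],y[-1].round(1))
E
```

```text
40.075
tab 602 -50.8 [(np.float64(-25.7), np.float64(8.4))] 34.1
plate 422 -65.0 [(np.float64(-11.9), np.float64(-5.2))] 48.0
arm 567 -46.3 [(np.float64(-26.7), np.float64(-23.7)), (np.float64(-23.7), np.float64(-20.6)), (np.float64(-20.6), np.float64(13.6)), (np.float64(28.7), np.float64(44.4)), (np.float64(45.3), np.float64(55.1)), (np.float64(55.1), np.float64(60.3))] 60.3
runner 180 -21.3 [(np.float64(-3.9), np.float64(39.2))] 50.3
```

View pics/g.png

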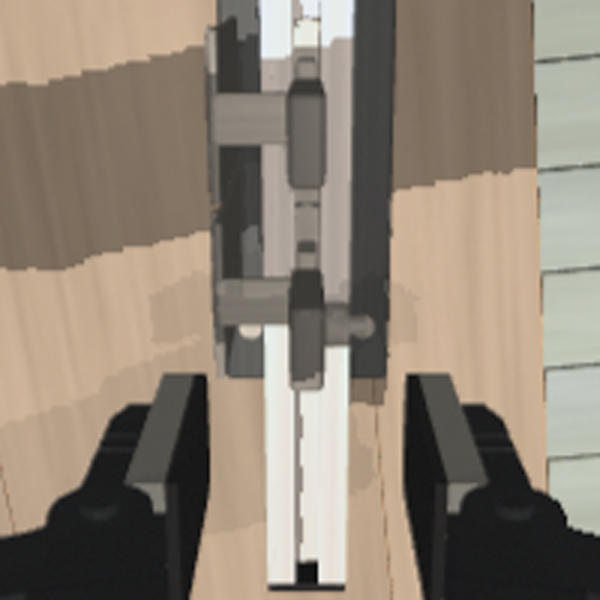

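```bash
python3 -c "
from h import *
print(arm.job_done())"
```

```text
the job is handed in; nothing more can be done
None
```

The holder is threaded into the rail and touching the hung holder, which stayed within about 0.5 mm of where it stood. I stopped at about 3 N of contact. The keeper is fully across at its end stop, I did not touch the tape roll or coin roll, and I handed the job in at about 40 s.

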